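Used blade case down the disposal chute

ROBOT

A 7-joint arm with a two-finger parallel gripper is mounted at the origin on the work surface. World frame = base frame: x ahead of the robot, y to its left, z up, the work surface at z = 0. Lengths are in m, angles in rad, forces in N, time in s.
With the tool pointing down it reaches from about 0.4 to 0.85 m from the base axis. Payload 4.4 kg.
Tool frame: the origin (TCP) lies on the centre line of the jaws, within the pads' length; the fingertips stand 14 mm ahead of it and the grasp point (between the pads) lies 5 mm behind it; z points along the fingers, y is the line along which they close (so a half turn about z gives the same grasp; the last joint's range is limited). The gripper opens to 94 mm and grips with 3 to 60 N. Pads are 16 mm wide; open, the fingers measure 119 mm over their backs; the gripper's body (75 mm by 177 mm) begins 78 mm behind the grasp point.
Start: joints at [1.153, 0.628, 0.038, 1.517, -0.027, 0.996, -0.02], TCP at [0.224, -0.61, 0.219] pointing down, gripper open.
Joint ranges: [-3.06, 3.06], [-0.37, 2.12], [-1.25, 1.32], [0.18, 2.47], [-1.1, 4.24], [0.23, 1.98], [-2.94, 2.94]. Speed limits (rad/s): [2.57, 2.57, 3.14, 3.14, 3.14, 3.14, 3.14].

INTERFACE

Orientations are given as a rotation vector (axis times angle).
In Python, from bench import bot gives the robot as it stands. Calls block until the motion is done:
- bot.movep(position, orientation): joint-space move of the TCP to a pose.
- bot.move_l(position, ori=None, v=0.15, threshold=None): straight line of the TCP; ori=None keeps the orientation; v is the mean speed in m/s. With threshold (N) it stops when the force on the tool has changed by that much, and returns True; else False.
- bot.movej(angles): joint-space move.
- bot.ungrasp() and bot.gripper_close(): open the fingers fully, or close them until they stop; the grip force is fixed at half the most.
- bot.wait(seconds).
- bot.inverse_kinematics(position, orientation): joint angles nearest the present ones, or None.
- bot.state(): the state.
- bot.camera(name): name is "scene" or "top"; returns a dict with "frame" (400x640x3 uint8, red, green, blue), "K" (3x3 intrinsics, pixels), "origin" and "rotation" of the camera in the world. Camera axes: x right, y up, looking along -z (the intrinsics and any distortion apply to the point x, -y, -z); pixel columns grow to the right and rows downward; lengths in m; the calibration is good to about 2 mm. A picture is of the moment at which its call begins. There is no depth.
A pose or a line that the arm cannot do raises bot.MotionError and nothing moves.
- bot.finish_job(): hands the job in; it is judged then, once.
The state is a dict: "time_s": time; "q": joint angles; "qvel": joint speeds; "joint_torque": joint torques, N m; "ee_pos": TCP position; "ee_rot": TCP orientation; "ft_force": force on the tool from outside, world axes, zero at the start; "wrist_torque": the same for the moment, N m; "opening": finger opening in m; "finger_force": force on a finger pad.
Only numpy, scipy, OpenCV 4.12 (cv2) and the standard library are available. Lean on these libraries where they do the work, as an engineer would, in place of code of your own. Each camera call takes 0.05 s, during which the arm holds its last target. There are 200 camera calls.

TASK

Throw out the case of used razor blades: slide the cover of the disposal chute fully open, then rest a closed fingertip gently on top of the case and, keeping a light pressure on it, slide it along its steel ramp and off the end of the shelf so that it drops through the chute into the catch tray. Never bear down hard on the case, and leave the other things on the shelf where they are.

Things in the scene. Friction and masses are not known exactly. Their poses are not given: they have to be found in the camera images.
- shelf: Fixed dark wood shelf. Origin: at counter height, straight below the ramp's lip; z up; y runs along shelf and ramp towards the chute; x towards the tiled upstand at its back. Board: x -90..110, y -460..0 mm, top 130 mm above the counter. Upstand: x 110..126, up to z 156 mm. Ramp, chute and tray are fixed to it.
- ramp_foot (a point): Closed end of the steel ramp, middle of its floor, shelf coordinates (0, -210, 145) mm. The ramp is a U channel along y, 30 mm wide inside, 36 outside, walls 8 mm above its floor. It is fixed and level until y = -85 mm; the last 85 mm, up to the lip over the shelf's end, are a leaf on a stiff hinge.
- shelf_end (a point): Middle of the top edge of the board's end, shelf coordinates (0, 0, 130) mm, straight below the lip, where the case falls off. The ramp's leaf is left tilted up or down a little differently each time (lip 9 mm below to 14 mm above the level floor, not measured); it does not give under the press, so follow it by feel.
- case_mid (a point): Centre of the flat red case: 56 mm long (its y, along the ramp), 27 wide, 10 thick, about 45 g, lying on the ramp floor, slippery on it (friction 0.2). The middle 42 mm of its top is flat, 2 mm above the ramp's walls; the ends are bevelled to below the walls, so it cannot be gripped or pushed from behind.
- case_top (a point): Centre of the case's top face (10 mm above the ramp floor), where a fingertip presses: fingertips hold well on it, and 3 to 15 N carries the case along. It is unyielding: a few mm too low is a hard press, over 25 N is too hard, and so is touching down faster than about 10 mm/s.
- cover (a joint): Black sliding cover 74 x 88 x 3 mm of the chute mouth, m: 0 shut, 0.08 fully open. It opens along the -x axis of the shelf (level, towards the robot side), friction about 1 N, and stays where left. Starts up to 0.015 open.
- cover_knob (a point): Centre of the brass knob on the cover: upright cylinder 16 mm in diameter, 22 mm tall (point half-way up, 11 mm above the cover's top face, which is at z 106 mm). It moves with the cover. Shut, it is at shelf coordinates (0, 55, 117) mm.
- mouth (a point): Centre of the chute mouth (inside 66 mm in x by 87 mm in y, rim at z 100 mm) at the shelf's end, below the ramp's lip. Inside, a steel slope leads down and along +y to the tray. Shelf coordinates (0, 46, 100) mm.
- tray (a point): Centre of the floor of the fixed white catch tray at the foot of the chute, 86 mm wide in x, 100 mm long in y inside, walls 34 mm high. Shelf coordinates (0, 145, 3) mm.
- pump: Bystander: glass soap pump with steel top, 66 mm in diameter, 155 mm tall, origin at its underside's centre, near the far end of the shelf from the chute.
- pillbox: Bystander: green pill box, 32 x 94 x 23 mm, origin at its underside's centre.
- dish: Bystander: blue ceramic dish of bobby pins, 68 mm in diameter, 22 mm tall, origin at its underside's centre.
- clipper: Bystander: steel nail clipper, 14 x 62 x 14 mm, origin at its underside's centre.
Things that resemble listed ones, but are neither listed nor needed, are in the scene too. What is shaped like the part that bears case_mid but purple or turquoise is not meant.

How it is judged:
By the outcome, as a careful person would: the job done as asked, in the order asked, and still so for the second after the job is handed in, with the robot touching nothing.
It also fails if it takes over 72 s, if anything falls off the work surface, if the arm or the gripper's body presses on something with over 40 N, if the wrist force passes 120 N, or if a joint passes its speed limit or range.

## Working session

There is one attempt and no reset: what is moved stays moved. The work goes in short steps, each a Python script; the robot and the scene stay as the last script left them, time stands still between calls to the robot, and variables do not carry over. Pictures are saved under pics/ and viewed, at most 10 in all, crops included, and the job is handed in when it is done.

```bash
mkdir -p pics; ls
python3 - <<'E'
from bench import bot
import cv2,numpy as np
for n in("scene","top"):
    c=bot.camera(n);cv2.imwrite(f"pics/{n}0.png",c["frame"][:,:,::-1]);print(n,{k:np.round(v,4).tolist() for k,v in c.items() if k!="frame"})
s=bot.state();print(s)
E
```

```text
pics
scene {'K': [[500.0156, 0.0, 320.4765], [0.0, 500.0156, 202.6159], [0.0, 0.0, 1.0]], 'origin': [1.2152, 0.6018, 0.9846], 'rotation': [0.3862, 0.9571, 2.2135]}
top {'K': [[439.1918, 0.0, 314.9631], [0.0, 439.1918, 201.8549], [0.0, 0.0, 1.0]], 'origin': [0.4895, -0.0545, 1.0124], 'rotation': [0.0618, -0.0584, -1.5748]}
{'time_s': 0.1, 'q': array([ 1.15317449,  0.62920291,  0.03845825,  1.51820623, -0.02701354,
        0.99628595, -0.02003617]), 'qvel': array([ 1.69177107e-03, -2.10175684e-03, -4.45690612e-04, -3.06919794e-03,
       -1.95536551e-03, -5.44105481e-05,  7.16322085e-04]), 'joint_torque': array([ 2.80044536e-03, -5.50792873e+01,  1.14765812e+00, -1.87115479e+01,
       -5.21027483e-02,  1.92092056e-02,  4.42758176e-05]), 'ee_pos': array([ 0.22383833, -0.6096737 ,  0.21869892]), 'ee_rot': array([-3.09159027e+00, -5.49439908e-01,  4.47836473e-04]), 'ft_force': array([ 0.19122651, -0.88699307, -0.35748863]), 'wrist_torque': array([ 0.04726842,  0.05063993, -0.02338283]), 'finger_force': 0.0, 'opening': 0.09389783519132971}
```

View pics/scene0.png

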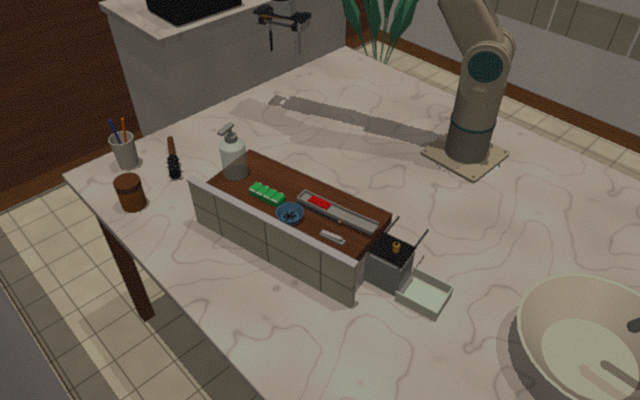

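View pics/top0.png

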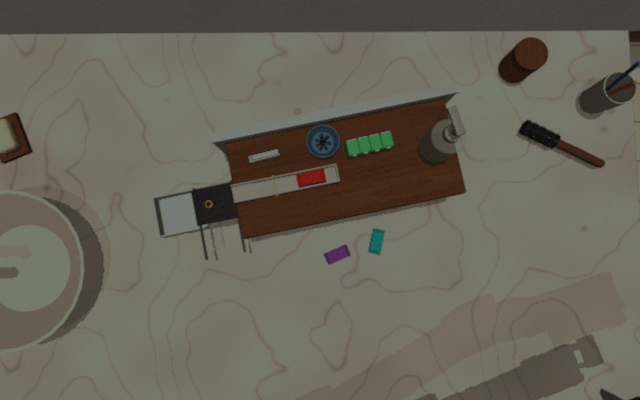

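The scene view shows the shelf with the red case in the ramp at (319,202) and the brass knob at (397,246). In the top view the red case is at (312,178), the knob at (209,204), and the ramp runs from (338,173) to about (233,192). The lookalikes are purple (337,254) and turquoise (377,241), both lying on the counter. The red one in the ramp is the case meant. I'll confirm it in a crop while measuring.

```bash
cat > h.py <<'E'
from bench import bot
import cv2,numpy as np
from scipy.spatial.transform import Rotation as R
def ray(c,uv):
    p=np.linalg.inv(c["K"])@np.array([uv[0],uv[1],1.]); d=R.from_rotvec(c["rotation"]).as_matrix() if np.shape(c["rotation"])==(3,) else np.array(c["rotation"])
    return np.array(c["origin"]),d@(p*[1,-1,-1])
def on(c,uv,z):
    o,d=ray(c,uv);return o+d*(z-o[2])/d[2]
def two(c1,u1,c2,u2):
    (a,d),(b,e)=ray(c1,u1),ray(c2,u2)
    s=np.linalg.lstsq(np.c_[d,-e],b-a,rcond=None)[0];P,Q=a+d*s[0],b+e*s[1]
    return (P+Q)/2,np.linalg.norm(P-Q)
def blob(m,roi):
    k=np.zeros_like(m);x0,y0,x1,y1=roi;k[y0:y1,x0:x1]=m[y0:y1,x0:x1]
    cs=cv2.findContours(k,cv2.RETR_EXTERNAL,cv2.CHAIN_APPROX_NONE)[0];q=max(cs,key=cv2.contourArea)
    return q[:,0].astype(float),k
E
python3 - <<'E'
from h import *
C={n:bot.camera(n) for n in("scene","top")}
H={n:cv2.cvtColor(C[n]["frame"],cv2.COLOR_RGB2HSV) for n in C}
def rng(n,lo,hi):return cv2.inRange(H[n],lo,hi)
red=lambda n:rng(n,(0,150,90),(6,255,255))|rng(n,(172,150,90),(180,255,255))
rc={}
for n,roi in(("top",(285,160,340,195)),("scene",(295,185,345,220))):
    q,_=blob(red(n),roi);r=cv2.minAreaRect(q.astype(np.float32));rc[n]=np.array(r[0]);print(n,"red",r,len(q))
    if n=="top":
        b=cv2.boxPoints(r);print("box",[np.round(on(C[n],p,.155)[:2],4).tolist() for p in b],on(C[n],r[0],.155))
print("case two",two(C["top"],rc["top"],C["scene"],rc["scene"]))
kn={}
for n,roi in(("top",(198,192,222,216)),("scene",(385,233,410,258))):
    m=rng(n,(15,90,60),(35,255,255));q,k=blob(m,roi);ys,xs=np.nonzero(k);kn[n]=(xs.mean(),ys.mean());print(n,"knob",kn[n],len(xs))
print("knob top z.128",on(C["top"],kn["top"],.128),two(C["top"],kn["top"],C["scene"],kn["scene"]))
# board (brown) front edge & ends in top view
m=rng("top",(0,80,30),(20,255,140));q,k=blob(m,(222,85,475,245))
h=cv2.convexHull(q.astype(np.float32));a=cv2.approxPolyDP(h,4,True)[:,0];print([(p.tolist(),np.round(on(C["top"],p,.13)[:2],4).tolist()) for p in a])
f=C["top"]["frame"][:,:,::-1][120:270,140:400];s=C["scene"]["frame"][:,:,::-1][170:320,240:460]
cv2.imwrite("pics/crop1.png",np.vstack([cv2.resize(f,(760,438),interpolation=2)]))
cv2.imwrite("pics/crop2.png",cv2.resize(s,(792,540),interpolation=2))
E
```

```text
top red ((310.5437927246094, 177.33290100097656), (12.721147537231445, 27.605403900146484), 78.11134338378906) 73
box [[0.6105, -0.0152], [0.6215, -0.0684], [0.5968, -0.0734], [0.5858, -0.0203]] [ 0.60360328 -0.04431409  0.155     ]
scene red ((319.10003662109375, 201.80001831054688), (21.46625328063965, 7.602630138397217), 26.56505012512207) 46
case two (array([ 0.60259373, -0.04276535,  0.15215433]), np.float64(0.004096299878800463))
top knob (np.float64(208.3953488372093), np.float64(203.67441860465115)) 43
scene knob (np.float64(395.7692307692308), np.float64(246.98461538461538)) 65
knob top z.128 [0.55465225 0.16258523 0.128     ] (array([0.55486075, 0.16549096, 0.11852422]), np.float64(0.0015037331637828247))
[([444.0, 99.0], [0.7673, -0.3183]), ([464.0, 192.0], [0.5756, -0.3534]), ([243.0, 237.0], [0.4872, 0.0918]), ([226.0, 142.0], [0.6803, 0.1279])]
```

View pics/crop1.png

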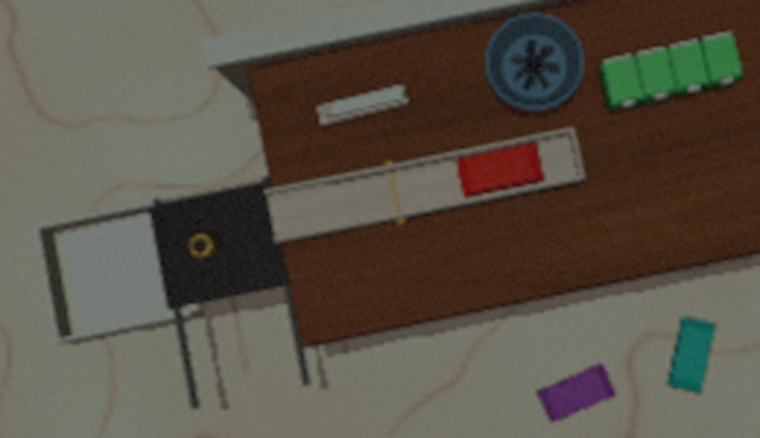

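View pics/crop2.png

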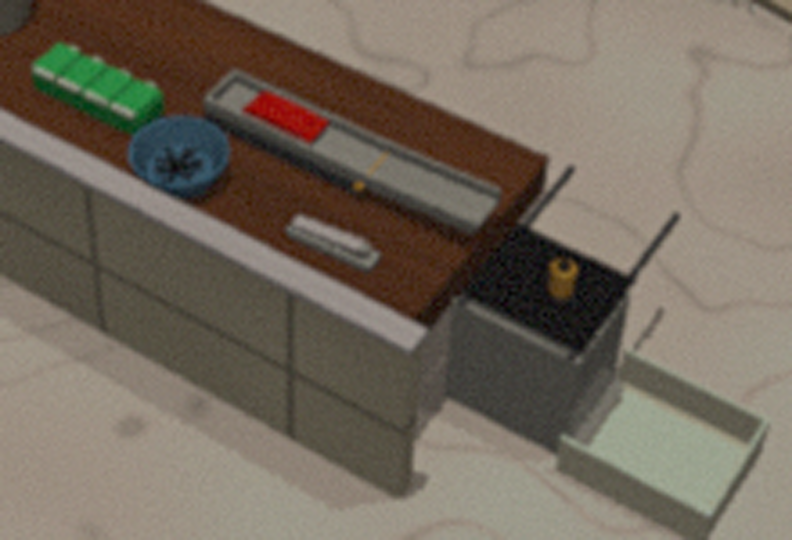

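The crops confirm the red case in the steel ramp, with the turquoise and purple ones lying loose on the counter. The ramp shows its hinge line at crop (395,190). Hand calculation gives the shelf origin ≈ (0.5735, 0.111) with a yaw of 11.2°. That puts the case at shelf (-1, -157) and the knob at (-8, 56), so the cover is about 8 mm open, which fits the description. Next I'll open the cover.

```bash
cat >> h.py <<'E'
yaw=np.deg2rad(11.2);X=np.array([np.cos(yaw),np.sin(yaw),0]);Y=np.array([-np.sin(yaw),np.cos(yaw),0]);O=np.array([.5735,.111,0])
def W(x,y,z):return O+X*x/1e3+Y*y/1e3+np.array([0,0,z/1e3])      # shelf mm -> world
def S(p):d=np.array(p)-O;return np.array([d@X,d@Y,d[2]])*1e3
Z=np.array([0,0,-1.])
ORI=[R.from_matrix(np.c_[np.cross(s*Y,Z),s*Y,Z]).as_rotvec() for s in(1,-1)]
E
python3 - <<'E'
from h import *
def J(o):return bot.inverse_kinematics(W(30,55,250),o)
js=[J(o) for o in ORI];print([None if j is None else np.round(j,2) for j in js])
q=bot.state()["q"];i=min((i for i in(0,1) if js[i] is not None),key=lambda i:abs(js[i]-q).max());o=ORI[i];print("ori",i)
open("ori","w").write(str(i))
bot.gripper_close()
p=bot.state()["ee_pos"];bot.move_l([p[0],p[1],.40],v=.2)
bot.movep(W(30,55,330),o)
bot.move_l(W(30,55,160),v=.15)
print("down",bot.move_l(W(30,55,127),v=.05,threshold=4))
f0=bot.state()["ft_force"]
r=bot.move_l(W(-74,55,127),v=.05,threshold=9)
s=bot.state();print(r,S(s["ee_pos"]),s["ft_force"]-f0,s["time_s"])
c=bot.camera("top");cv2.imwrite("pics/top2.png",cv2.resize(c["frame"][:,:,::-1][120:280,140:400],(780,480)))
E
```

```text
[array([ 0.16,  0.67, -0.85,  1.56,  0.53,  1.15,  0.97]), array([-0.19,  0.55, -0.22,  1.57,  0.13,  1.03, -1.82])]
ori 0
down False
True [-64.73681026  54.95911669 127.20447553] [ 1.3991757   0.4896923  -0.57684056] 9.5167
```

View pics/top2.png

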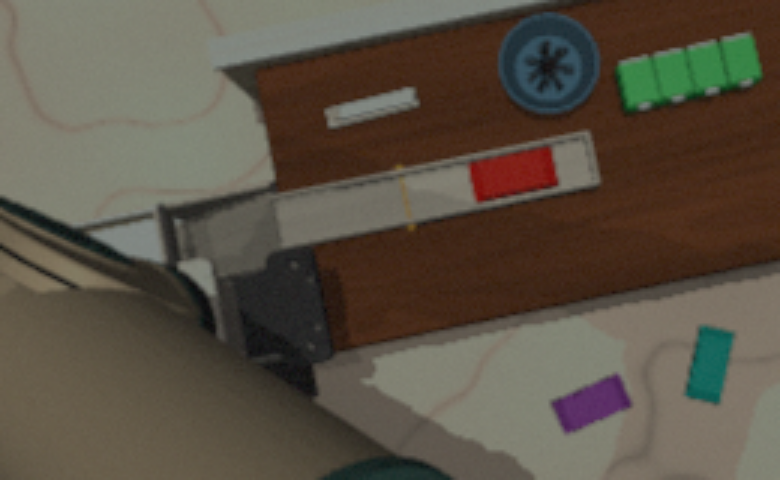

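The picture shows the mouth uncovered at (230,230), with the case untouched at (513,173). The stop came at -64.7, where the end stop should be (-64). I'll give one firmer nudge to confirm, then touch down on the case.

Run:
```python
from h import *
o=ORI[int(open("ori").read())]
r=bot.move_l(W(-74,55,127),v=.03,threshold=14)
s=bot.state();print(r,S(s["ee_pos"]))
bot.move_l(W(-55,55,127),v=.08);bot.move_l(W(-45,55,240),v=.2)
bot.move_l(W(0,-157,230),v=.2);bot.move_l(W(0,-157,179),v=.12)
bot.wait(.3)
f=np.mean([(bot.wait(.02),bot.state()["ft_force"])[1] for _ in range(5)],0);np.save("f0",f)
r=bot.move_l(W(0,-157,163),v=.005,threshold=3)
for _ in range(3):
    s=bot.state();print(r,S(s["ee_pos"]),s["ft_force"]-f,s["time_s"]);bot.wait(.1)
```

```text
True [-64.85583073  55.04029951 127.49751349]
True [ 2.72557049e-02 -1.57002765e+02  1.69372271e+02] [-1.16652713  0.06884716  5.11383222] 14.8917
True [ 2.85675659e-02 -1.56988441e+02  1.69355704e+02] [-0.53855339 -0.16375076  5.84436136] 14.9917
True [ 2.53800303e-02 -1.56991424e+02  1.69351729e+02] [-0.64393117  0.27599483  5.62572981] 15.0917
```

Touchdown at z 169.35, where 169 was expected, with 5.6 N. Now I'll slide under force control, starting with a short stretch.

```bash
cat >> h.py <<'E'
def slide(y,zc,yend,g=.08,step=3.,ft=7.,slope=0.,v=.02):
    f0=np.load("f0.npy")[2];fmax=0
    while y<yend:
        y+=step;zc+=slope*step
        hit=bot.move_l(W(0,y,zc),v=v,threshold=9)
        f=np.mean([(bot.wait(.01),bot.state()["ft_force"][2])[1] for _ in range(2)])-f0;fmax=max(f,fmax)
        p=S(bot.state()["ee_pos"])
        print(f"{y:.0f} {zc:.2f} F{f:.1f} ee {p[0]:.1f} {p[1]:.1f} {p[2]:.2f} {'HIT' if hit else ''} s{slope:.3f}")
        if f>16 or f<.8:break
        d=float(np.clip(g*(f-ft),-.5,.5));zc+=d;slope=float(np.clip(slope+.25*d/step,-.2,.25))
    print("t",bot.state()["time_s"]);return y,zc,slope,f
E
python3 - <<'E'
from h import *
print(slide(-157,169.1,-135))
E
```

```text
-154 169.10 F5.0 ee 0.3 -153.6 169.38  s0.000
-151 168.90 F6.3 ee 0.4 -151.0 169.36  s-0.013
-148 168.79 F7.1 ee 0.6 -148.0 169.36  s-0.018
-145 168.74 F6.2 ee 0.6 -145.1 169.35  s-0.018
-142 168.60 F6.8 ee 0.7 -142.1 169.34  s-0.023
-139 168.52 F7.8 ee 0.8 -139.1 169.33  s-0.024
-136 168.52 F7.0 ee 0.8 -136.1 169.34  s-0.019
-133 168.46 F7.8 ee 0.8 -133.2 169.33  s-0.020
t 17.7333
(-133.0, 168.52356410767445, -0.014039357231517353, np.float64(7.837738064295428))
```

Run:
```python
from h import *
for n in("top","scene"):
    c=bot.camera(n);h=cv2.cvtColor(c["frame"],cv2.COLOR_RGB2HSV)
    m=cv2.inRange(h,(0,150,60),(6,255,255))|cv2.inRange(h,(172,150,60),(180,255,255))
    r=(230,150,345,205) if n=="top" else (280,180,400,250)
    try:
        q,k=blob(m,r);P=np.array([S(on(c,p,.155)) for p in q]);print(n,len(q),P.min(0),P.max(0))
    except Exception as e:print(n,e)
```

```text
top max() iterable argument is empty
scene 51 [ -12.63832652 -156.71151237  155.        ] [  12.77822911 -101.4047154   155.        ]
```

The case now spans -157..-101 (centre -129) while the finger is at -133, so it follows. Continuing over the hinge up to the lip.

Run:
```python
from h import *
a=slide(-133,168.45,-40,step=2.5,g=.1,slope=-.01);print(a);np.save("st",a)
```

```text
-130 168.42 F8.3 ee 0.9 -130.7 169.33  s-0.010
-128 168.56 F7.0 ee 0.8 -128.1 169.35  s0.003
-126 168.57 F7.6 ee 0.7 -125.6 169.33  s0.003
-123 168.64 F7.0 ee 0.7 -123.1 169.35  s0.008
-120 168.67 F6.5 ee 0.7 -120.6 169.35  s0.009
-118 168.63 F7.0 ee 0.7 -118.1 169.34  s0.004
-116 168.64 F6.8 ee 0.7 -115.6 169.33  s0.004
-113 168.63 F6.0 ee 0.7 -113.1 169.32  s0.002
-110 168.51 F7.3 ee 0.8 -110.7 169.32  s-0.008
-108 168.52 F7.3 ee 0.8 -108.3 169.37  s-0.005
-106 168.54 F7.8 ee 0.8 -105.8 169.41  s-0.002
-103 168.64 F7.7 ee 0.8 -103.3 169.49  s0.006
-100 168.74 F7.7 ee 0.7 -100.8 169.52  s0.013
-98 168.86 F7.4 ee 0.7 -98.3 169.62  s0.019
-96 168.96 F7.0 ee 0.7 -95.7 169.68  s0.024
-93 169.01 F6.4 ee 0.7 -93.3 169.75  s0.024
-90 169.00 F7.3 ee 0.8 -90.8 169.80  s0.018
-88 169.08 F7.5 ee 0.8 -88.3 169.85  s0.021
-86 169.19 F6.7 ee 0.7 -85.7 169.91  s0.025
-83 169.22 F7.5 ee 0.8 -83.2 169.99  s0.022
-80 169.34 F8.0 ee 0.7 -80.7 170.07  s0.028
-78 169.53 F6.5 ee 0.6 -78.1 170.14  s0.037
-76 169.57 F6.3 ee 0.7 -75.7 170.24  s0.033
-73 169.56 F7.2 ee 0.7 -73.2 170.28  s0.026
-70 169.65 F6.7 ee 0.7 -70.7 170.33  s0.028
-68 169.68 F7.6 ee 0.7 -68.2 170.42  s0.025
-66 169.83 F6.2 ee 0.7 -65.7 170.48  s0.031
-63 169.81 F7.3 ee 0.7 -63.2 170.54  s0.023
-60 169.91 F7.3 ee 0.7 -60.7 170.61  s0.027
-58 170.01 F6.2 ee 0.7 -58.2 170.69  s0.030
-56 169.98 F7.9 ee 0.8 -55.8 170.76  s0.022
-53 170.15 F7.4 ee 0.8 -53.3 170.92  s0.030
-50 170.28 F7.9 ee 0.8 -50.8 171.05  s0.035
-48 170.48 F6.6 ee 0.7 -48.3 171.16  s0.044
-46 170.54 F7.4 ee 0.7 -45.9 171.28  s0.040
-43 170.70 F7.4 ee 0.7 -43.3 171.42  s0.045
-40 170.85 F6.9 ee 0.6 -40.8 171.55  s0.048
-38 170.96 F6.9 ee 0.7 -38.3 171.68  s0.047
t 28.9167
(-38.0, 170.94953328235445, 0.0460228440845862, np.float64(6.903149866950152))
```

Run:
```python
from h import *
y,z,s,f=slide(-38,170.95,-17,step=2.5,g=.1,slope=.046)
f0=np.load("f0.npy")[2]
while y<12:
    y+=2.5;z+=.05*2.5
    hit=bot.move_l(W(0,y,z),v=.03,threshold=9)
    st=bot.state();f=st["ft_force"][2]-f0;print(y,round(z,2),round(f,1),S(st["ee_pos"]).round(1),hit)
    if f>14 or (f<.8 and y>-10):break
    if f>9:z+=.1*(f-7)
    elif f<5 and y<-13:z-=.1
for n in("scene",):
    c=bot.camera(n);cv2.imwrite("pics/s3.png",cv2.resize(c["frame"][:,:,::-1][170:320,240:460],(792,540)))
print(bot.state()["time_s"])
```

```text
-36 171.06 F8.3 ee 0.7 -35.8 171.80  s0.046
-33 171.34 F7.1 ee 0.6 -33.2 171.92  s0.059
-30 171.50 F6.5 ee 0.6 -30.7 172.05  s0.060
-28 171.59 F6.5 ee 0.6 -28.3 172.18  s0.055
-26 171.67 F6.8 ee 0.6 -25.8 172.31  s0.050
-23 171.77 F7.2 ee 0.6 -23.3 172.44  s0.048
-20 171.92 F7.2 ee 0.6 -20.7 172.56  s0.051
-18 172.07 F7.1 ee 0.6 -18.3 172.69  s0.052
-16 172.21 F7.3 ee 0.6 -15.8 172.81  s0.053
t 31.5417
-13.0 172.37 7.1 [  0.6 -13.2 172.9] False
-10.5 172.49 6.2 [  0.6 -10.7 173.1] False
-8.0 172.62 7.0 [  0.6  -8.2 173.2] False
-5.5 172.74 6.4 [  0.6  -5.7 173.3] False
-3.0 172.87 6.0 [  0.6  -3.2 173.4] False
-0.5 172.99 6.8 [  0.6  -0.6 173.5] False
2.0 173.12 5.7 [  0.5   2.3 173.5] False
4.5 173.24 3.6 [ -0.    4.9 173.2] False
7.0 173.37 2.0 [ -0.6   7.  172.9] False
9.5 173.49 1.1 [ -0.3   9.4 173.2] False
12.0 173.62 -0.7 [ -0.   12.1 173.6] False
34.3417
```

View pics/s3.png

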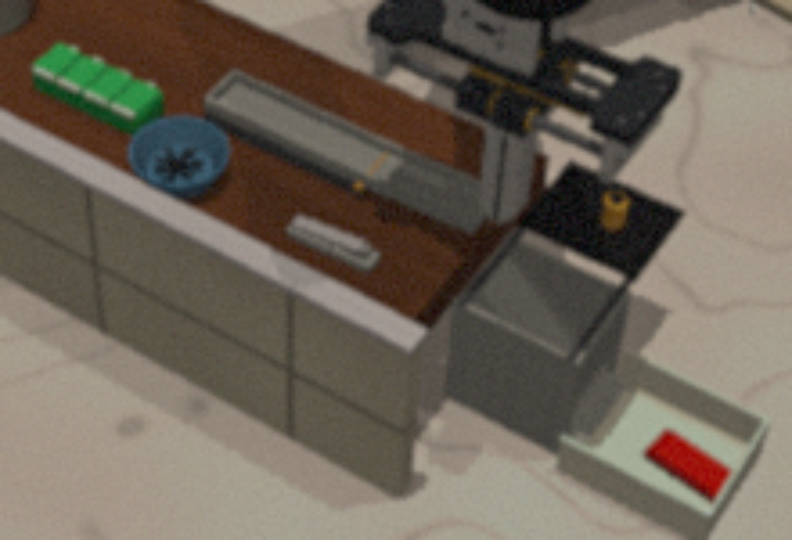

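The picture shows the case lying in the tray at (688,463), the cover open with its knob at (615,210), and the bystanders where they were. I'll lift away and hand in.

Run:
```python
from h import *
bot.move_l(W(0,12,270),v=.15);bot.wait(.5)
print(bot.state()["time_s"],bot.finish_job())
```

```text
the job is handed in; nothing more can be done
35.6333 None
```

The job is handed in at 35.6 s: the cover is fully open and the case is in the catch tray, slid there at about 5–8 N, with the other things on the shelf not visibly moved.

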